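Stand the tipped reagent bottles up in their lane

ROBOT

A 7-joint arm with a two-finger parallel gripper is mounted at the origin on the work surface. World frame = base frame: x ahead of the robot, y to its left, z up, the work surface at z = 0. Lengths are in m, angles in degrees, forces in N, time in s.
With the tool pointing down it reaches from about 0.425 to 0.875 m from the base axis. Payload 4.7 kg.
Tool frame: the origin (TCP) lies at the very end of the fingers, on their centre line; the grasp point (between the pads) lies 19 mm behind it; z points along the fingers, y is the direction in which the jaws open and shut (so a half turn about z gives the same grasp; the last joint's range is limited). The gripper opens to 87 mm and grips with 3 to 60 N. Pads are 19 mm wide; open, the fingers measure 117 mm over their backs; the gripper's body (75 mm by 190 mm) begins 51 mm behind the grasp point.
Start: joints at [-73.161, 18.392, -4.016, 83.108, 1.295, 78.541, -3.26], TCP at [0.18, 0.625, 0.223] pointing down, gripper open.
Joint ranges: [-163.93, 163.93], [-17.29, 119.83], [-79.2, 71.16], [3.27, 140.29], [-89.18, 269.18], [5.43, 117.66], [-154.24, 154.24]. Speed limits (degrees/s): [147.25, 147.25, 180, 180, 180, 180, 180].

INTERFACE

Orientations are given as [roll, pitch, yaw] about the fixed x, y, z axes, in that order (R = Rz(yaw) Ry(pitch) Rx(roll)).
In Python, from cell import env gives the robot as it stands.
- The arm moves only by the tool servo_tool, never from a script. Its argument "increments" is a list that holds one entry, the list of rows, each a list of 7 numbers: the shift along the tool's x, y, z in m, then the turn, a rotation vector about the tool's x, y, z in degrees, then the opening, from -1 (shut) to 1 (fully open). In form: [[[dx, dy, dz, rx, ry, rz, fingers], ...]]. A call has 1 to 20 rows; each row is the pose to reach, as a shift and turn from the pose commanded when the call began, along the tool's axes at that moment; what a row does not reach only later rows make up. A row lasts 1/10 s, in which the tool goes at most 50 mm and 8.59 degrees, less where a joint would pass 70% of its speed; a pose out of reach is approached as far as the arm can. A call with a gripper value outside its range is refused whole. The fingers move at their own pace and stop on an object; "squeeze" is the grip in N (left out, the last holds). Time passes only in rows, so rows that repeat a pose let the fingers close. It gives the time, the measured TCP pose, the force and the opening at its end, in the units of the state.
- env.get_obs(): the state, without advancing time (a new reading comes with each control period).
- env.read_camera(name): name is "scene" or "top" or "wrist"; returns a dict with "frame" (420x560x3 uint8, blue, green, red), "intrinsics" (3x3 intrinsics, pixels), "rvec" (rotation vector, rad) and "tvec" (3), from world to camera coordinates, as OpenCV has them. Camera axes: x right, y down, z forward; pixel columns grow to the right and rows downward; lengths in m; the calibration is good to about 2 mm. A picture is of the moment at which its call begins. There is no depth.
- env.sign_off(): hands the job in, once; it reports no verdict.
The state is a dict: "time_s": time; "qpos": joint angles; "joint_velocities": joint speeds; "effort": joint torques, N m; "tool_pos": TCP position; "tool_rot": TCP orientation; "force": force on the tool from outside, world axes, zero at the start; "wrist_torque": the same for the moment, N m; "grip_width": finger opening in m.
Only numpy, scipy, OpenCV 4.12 (cv2) and the standard library are available. Lean on these libraries where they do the work, as an engineer would, in place of code of your own. Each camera call takes 0.05 s, during which the arm holds its last target.

TASK

Two of the four square reagent bottles in the lane have tipped back over the lane's rear rail. Stand both upright again on the lane floor, setting them down rather than dropping them, and let go; leave the two standing bottles and the other things on the bench where they are.

Things in the scene. Friction and masses are not known exactly. Their poses are not given: they have to be found in the camera images.
- lane: fixed aluminium tray, 130 (x) x 480 (y) mm. Origin: on the bench under its centre; x across it, away from the robot, y along it, z up. Floor 6 mm above the origin, clear from x = -61 to 65 mm. Front lip (x = -63) 14 mm high; end walls (y = +-237) 26 mm high. Rear rail: round bar 10 mm thick along y, axis at x = 48.5, z = 38.6 mm. Bottles about 110 mm apart along y, in any order.
- tipped_1: square amber bottle 46 x 46 mm: straight body 0-95 mm, shoulder to 109, round cap 34 mm wide to 130 mm; about 0.24 kg. Origin: centre of underside; z towards the cap, x and y square to the sides. Starts tipped: rear foot edge on the lane floor, body over the rail, cap away from the robot, axis 35 degrees above level; its x axis then points away and down, its y axis is level, along the lane.
- tipped_2: square amber bottle 46 x 46 mm: straight body 0-95 mm, shoulder to 109, round cap 34 mm wide to 130 mm; about 0.24 kg. Origin: centre of underside; z towards the cap, x and y square to the sides. It starts tipped back in the same way as tipped_1.
- standing_1: square amber bottle 46 x 46 mm: straight body 0-95 mm, shoulder to 109, round cap 34 mm wide to 130 mm; about 0.24 kg. Origin: centre of underside; z towards the cap, x and y square to the sides. It starts standing upright in the lane and must stay so.
- standing_2: square amber bottle 46 x 46 mm: straight body 0-95 mm, shoulder to 109, round cap 34 mm wide to 130 mm; about 0.24 kg. Origin: centre of underside; z towards the cap, x and y square to the sides. It starts standing upright in the lane and must stay so.
- beaker: empty glass beaker, 72 mm across, 85 mm high, to the right of the lane. Origin: centre of its underside. Leave alone.
- slide_box: closed wooden slide box, 90 (x) x 160 (y) x 30 mm, to the left of the lane, its long side pointing away from the robot. Origin: centre of its underside. Leave alone.
- culture_dishes: stack of clear culture dishes, 94 mm across, 45 mm high, beyond the lane. Origin: centre of the underside. Leave alone.
- lens_tin: round steel tin, 68 mm across, 45 mm high, beyond the lane. Origin: centre of its underside. Leave alone.
- objective_case: round black case, 44 mm across, 70 mm high, to the left of the lane. Origin: centre of its underside. Leave alone.
- notebook: closed notebook, 150 (x) x 110 (y) x 14 mm, near the robot on the right. Origin: centre of its underside. Leave alone.
Not all that is in view belongs to the job. Leave any yellow look-alike of the tipped_2 alone.

How it is judged:
By the outcome, as a careful person would: the job done as asked, in the order asked, and still so for the second after the job is handed in, with the robot touching nothing.
It also fails if it takes over 53 s, if anything falls off the work surface, if the arm or the gripper's body presses on something with over 40 N, if the wrist force passes 120 N, or if a joint passes its speed limit or range.

## Working session

There is one attempt and no reset: what is moved stays moved. The work goes in short steps, Python scripts to look and compute and a tool call to move; the robot and the scene stay as the last step left them, time stands still between calls to the robot, and variables do not carry over. Pictures are saved under pics/ and viewed, and the job is handed in when it is done.

Besides the shell and the picture viewer there is one more tool, called in YAML: its name, and indented under it one key for each argument. servo_tool: Moves the arm, as the interface text tells. Its arguments: {"type":"object","properties":{"increments":{"type":"array","items":{"type":"array","items":{"type":"array","items":{"type":"number"}}}},"squeeze":{"type":"number"}},"required":["increments"]}

```bash
ls; mkdir -p pics
python3 - <<'E'
from cell import env
import cv2,numpy as np
o=env.get_obs()
for k,v in o.items(): print(k,np.round(v,4))
for n in ["scene","top","wrist"]:
    r=env.read_camera(n); cv2.imwrite(f"pics/{n}0.png",r["frame"])
    R=cv2.Rodrigues(np.array(r["rvec"]))[0]; print(n,r["intrinsics"],(-R.T@np.array(r["tvec"]).ravel()).round(3), R.round(3).tolist())
E
```

```text
pics
time_s 0.0
qpos [-73.1617  18.4387  -4.0168  83.1745   1.2943  78.5402  -3.2591]
joint_velocities [-0.0225  0.0315 -0.0534 -0.0036 -0.0615 -0.1461 -0.0474]
effort [ 1.00000e-04 -4.91282e+01 -4.03900e-01 -3.12532e+01 -6.39000e-02
  4.36000e-02  2.00000e-04]
tool_pos [0.1794 0.6242 0.2215]
tool_rot [-1.798918e+02  4.700000e-03  1.639733e+02]
force [-0.554   0.9326  0.105 ]
wrist_torque [-0.0003  0.0101  0.0161]
grip_width 0.087
scene [[381.74508236   0.         279.41572874]
 [  0.         381.74508236 212.55110929]
 [  0.           0.           1.        ]] [ 1.335 -0.322  0.724] [[0.356, 0.934, 0.005], [0.578, -0.216, -0.787], [-0.734, 0.283, -0.617]]
top [[490.00224385   0.         274.64348989]
 [  0.         490.00224385 213.05973105]
 [  0.           0.           1.        ]] [ 0.246 -0.021  1.419] [[0.075, -0.997, 0.003], [-0.974, -0.074, -0.212], [0.212, 0.013, -0.977]]
wrist [[343.68768465   0.         274.74154674]
 [  0.         343.68768465 204.89435109]
 [  0.           0.           1.        ]] [0.108 0.646 0.385] [[0.277, 0.961, -0.002], [0.924, -0.266, 0.273], [0.262, -0.077, -0.962]]
```

View pics/scene0.png

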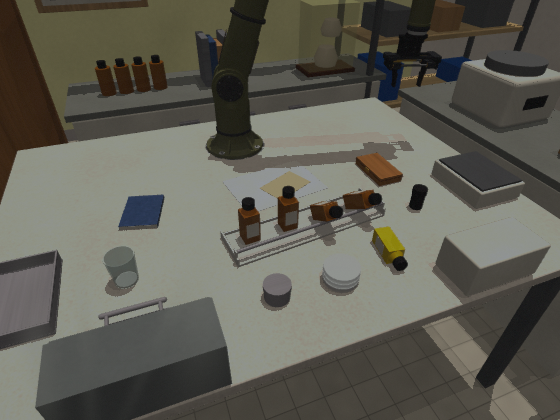

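View pics/top0.png

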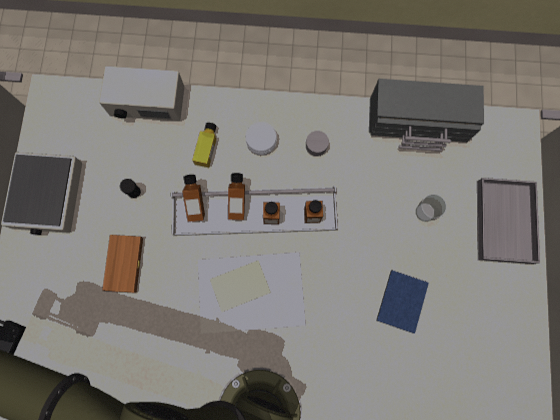

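View pics/wrist0.png

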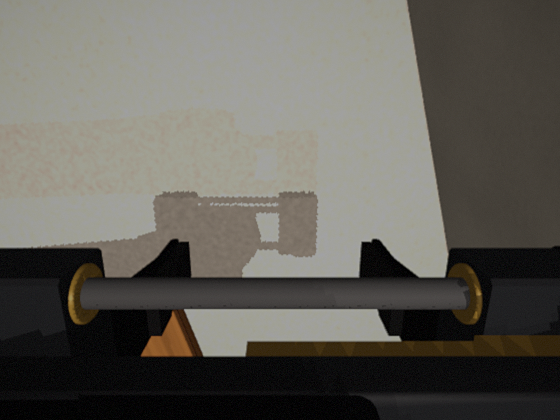

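Run:
```python
import cv2
t=cv2.imread("pics/top0.png"); s=cv2.imread("pics/scene0.png")
cv2.imwrite("pics/topc.png",cv2.resize(t[120:250,165:345],None,fx=4.4,fy=4.4,interpolation=cv2.INTER_CUBIC))
cv2.imwrite("pics/scenec.png",cv2.resize(s[160:290,215:415],None,fx=4,fy=4,interpolation=cv2.INTER_CUBIC))
```

```text
(no output)
```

View pics/topc.png

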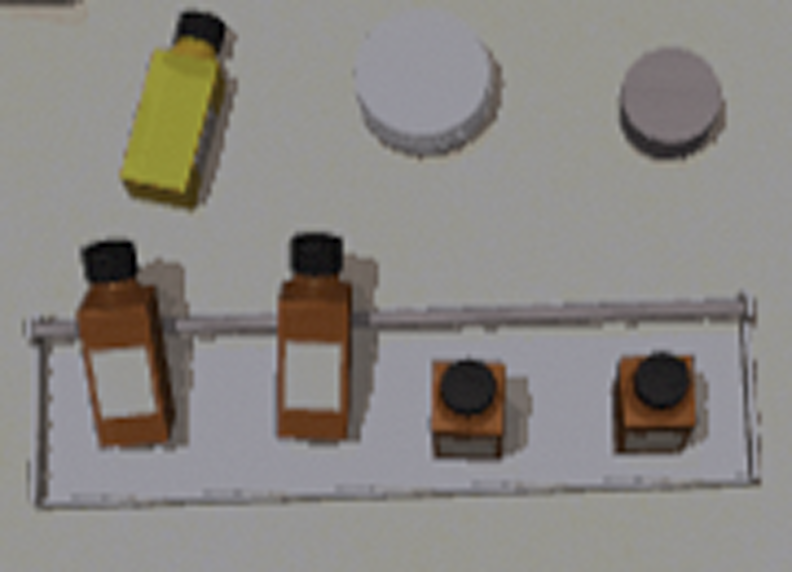

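View pics/scenec.png

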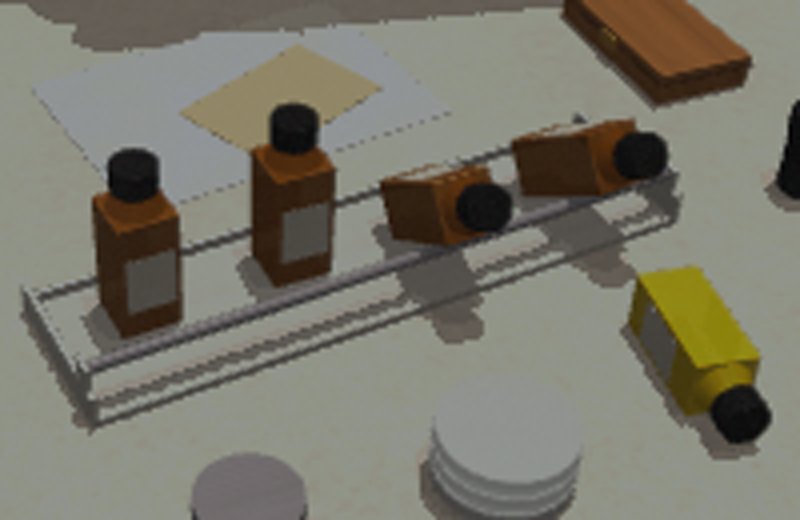

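```bash
cat > h.py <<'E'
import cv2,numpy as np
from scipy.spatial.transform import Rotation as Ro
def cam(r):
    K=np.array(r["intrinsics"]);R=cv2.Rodrigues(np.array(r["rvec"]))[0];t=np.array(r["tvec"]).ravel();return K,R,t
def ray(r,u,v):
    K,R,t=cam(r); d=R.T@np.linalg.inv(K)@np.array([u,v,1.]); return -R.T@t,d/np.linalg.norm(d)
def onz(r,u,v,z):
    c,d=ray(r,u,v); return c+d*(z-c[2])/d[2]
def tri(rays):
    A=0;b=0
    for c,d in rays:
        P=np.eye(3)-np.outer(d,d);A=A+P;b=b+P@c
    x=np.linalg.solve(A,b);return x,[np.linalg.norm((np.eye(3)-np.outer(d,d))@(x-c)) for c,d in rays]
def proj(r,X):
    K,R,t=cam(r); return cv2.projectPoints(np.atleast_2d(np.float64(X)),np.array(r["rvec"]),t,K,None)[0].reshape(-1,2)
E
python3 - <<'E'
from cell import env
from h import *
T=env.read_camera("top");S=env.read_camera("scene")
import pickle;pickle.dump((T,S),open("cams.pkl","wb"))
for n,u,v,z in [("FL",174.1,234.8,.01),("FR",337,229.8,.01),("railL",173.5,194.5,.0436),("railR",335,189.5,.0436)]:
    print(n,onz(T,u,v,z).round(4))
for nm,r in(("top",T),("scene",S)):
    f=r["frame"];h=cv2.cvtColor(f,cv2.COLOR_BGR2HSV)
    for c,m in (("amber",cv2.inRange(h,(3,130,40),(20,255,255))),("dark",cv2.inRange(f,(0,0,0),(45,45,45)))):
        nn,l,s,ce=cv2.connectedComponentsWithStats(m)
        for i in range(1,nn):
            x,y,w,hh,a=s[i]
            if 25<a<900: print(nm,c,s[i],ce[i].round(1))
E
```

```text
FL [0.4645 0.2849 0.01  ]
FR [ 0.5152 -0.1878  0.01  ]
railL [0.5767 0.2934 0.0436]
railR [ 0.6271 -0.1723  0.0436]
top amber [183 183  22  38 388] [193.6 199.6]
top amber [228 182  17  38 335] [236.7 197.9]
top amber [305 201  18  22 159] [311.8 212. ]
top amber [263 203  17  21 137] [271.7 213.2]
top dark [370  83  40  54 605] [382.8 120.5]
top dark [114 109  13   9 100] [119.9 113.2]
top dark [138 111  32   7 165] [153.9 114. ]
top dark [206 123  10   9  58] [210.8 126. ]
top dark [411 125  34  13 263] [427.3 131. ]
top dark [447 128  32  14 278] [460.9 134. ]
top dark [232 173  11  10  99] [236.9 177.6]
top dark [184 175  12   9  96] [189.7 179. ]
top dark [121 179  20  19 255] [130. 188.]
top dark [481 180   1  26  26] [481.  192.5]
top dark [534 185   2  23  29] [534.5 196.1]
top dark [199 188   6  29  41] [201.4 201.5]
top dark [309 201  13  12 122] [314.7 206.4]
top dark [265 202  13  13 120] [271.  207.8]
top dark [ 31 229  11   6  54] [ 35.8 231.3]
top dark [536 237   2  20  26] [536.5 246.5]
scene amber [430   0  34  32 540] [446.3  15.9]
scene amber [213  38   9  20  55] 
[... 954 characters left out ...]
ene dark [142  68   9  23  66] [146.   81.6]
scene dark [107  74   9  22  89] [111.2  86.5]
scene dark [161  76   6  13  37] [164.1  83.2]
scene dark [125  80   9  14  66] [129.1  86.2]
scene dark [523  95  25  16 242] [534.9 102.4]
scene dark [440 160  81  31 134] [476.8 179.4]
scene dark [409 184  19  26 325] [417.6 196.5]
scene dark [283 186  11  13 125] [288. 192.]
scene dark [368 193  14  12 135] [374.4 198.6]
scene dark [242 198  12  13 138] [247.7 203.8]
scene dark [278 204   6  14  30] [280.3 210.1]
scene dark [329 206  14  12 142] [335.4 211.5]
scene dark [313 214  13   7  45] [318.6 217. ]
scene dark [392 256  15  15 155] [399.4 263.2]
scene dark [201 358  30  34 320] [220.4 378.5]
```

Run:
```python
from h import *;import pickle
T,S=pickle.load(open("cams.pkl","rb"))
yaw=np.radians(6.1);c=np.array([.5536,.0554,0]);L=Ro.from_euler('z',yaw).as_matrix()
for n,a,b in [("tipL",(189.7,179.),(374.4,198.6)),("tipM",(236.9,177.6),(335.4,211.5)),("stM",(271,207.8),(288,192)),("stR",(314.7,206.4),(247.7,203.8))]:
    x,e=tri([ray(T,*a),ray(S,*b)]);print(n,x.round(4),"err",np.round(e,4),"lane",(L.T@(x-c)).round(4), "r",np.hypot(x[0],x[1]).round(3))
# predicted tipped cap centroid-ish axial 120
s,co=np.sin(np.radians(35)),np.cos(np.radians(35))
print("pred cap",-.01996+.12*co,.02484+.12*s)
for y in (.165,.055): 
  for a in (0,.095,.13):
    P=c+L@np.array([-.01996+a*co,y,.02484+a*s]);print(y,a,P.round(4),proj(T,P).round(1),proj(S,P).round(1))
# top-face bottom-edge corners (front face label side, lower edge) in top view crop
def P(u,v):return (165+u/4.4,120+v/4.4)
zt=.02484+.023*co
for n,a,b in [("L",(100,443),(172,437)),("M",(277,436),(348,438))]:
  for q in (a,b):
    x=onz(T,*P(*q),zt);print(n,(L.T@(x-c)).round(4),"pred x",-.01996-.023*s)
```

```text
tipL [0.6142 0.2431 0.0895] err [0.0005 0.0005] lane [0.0802 0.1802 0.0895] r 0.661
tipM [0.6285 0.1114 0.0895] err [0.001 0.001] lane [0.0805 0.0477 0.0895] r 0.638
stM [0.5412 0.0079 0.1219] err [0.0008 0.0008] lane [-0.0174 -0.0459  0.1219] r 0.541
stR [ 0.5539 -0.1108  0.1215] err [0.0001 0.0001] lane [-0.0174 -0.1653  0.1215] r 0.565
pred cap 0.078338245314679 0.09366917236212552
0.165 0 [0.5162 0.2173 0.0248] [[198.3 218.2]] [[346.8 199.8]]
0.165 0.095 [0.5936 0.2256 0.0793] [[195.5 187.4]] [[364.6 198.8]]
0.165 0.13 [0.6221 0.2287 0.0994] [[194.4 175.6]] [[371.8 198.4]]
0.055 0 [0.5279 0.108  0.0248] [[236.2 217. ]] [[316.4 209.5]]
0.055 0.095 [0.6053 0.1162 0.0793] [[234.4 186.2]] [[332.3 209.2]]
0.055 0.13 [0.6338 0.1193 0.0994] [[233.7 174.4]] [[338.9 209.2]]
L [-0.0303  0.1925  0.0437] pred x -0.03315225803607406
L [-0.0278  0.1457  0.0437] pred x -0.03315225803607406
M [-0.0293  0.0774  0.0437] pred x -0.03315225803607406
M [-0.032   0.0313  0.0437] pred x -0.03315225803607406
```

```bash
cat >> h.py <<'E'
import json,os
C=np.array([.5536,.0554,0]);LY=6.1;LM=Ro.from_euler('z',LY,degrees=True)
def tool(psi,ang):
    """rotation: tool z in vertical plane of world yaw psi, elevation angle ang (-90 down, -40 fwd-down); tool x to robot side"""
    return Ro.from_euler('z',psi,degrees=True)*Ro.from_euler('y',-(ang+90),degrees=True)*Ro.from_matrix([[-1,0,0],[0,1,0],[0,0,-1]])
def inc(p0,R0,p1,R1):
    """increment row from commanded pose 0 to pose 1"""
    return np.r_[R0.inv().apply(np.array(p1)-p0).round(4),np.degrees((R0.inv()*R1).as_rotvec()).round(2)]
def app(p0,R0,row):
    return p0+R0.apply(row[:3]),R0*Ro.from_rotvec(row[3:6],degrees=True)
def save(p,R,f="cmd.json"): json.dump([list(p),list(R.as_quat())],open(f,"w"))
def load(f="cmd.json"):
    a,b=json.load(open(f));return np.array(a),Ro.from_quat(b)
def tipG(yo,phi,a=.075,d=.006):
    """grasp point world for tipped bottle, lane y of foot centre yo, yaw rel lane phi"""
    s,c=np.sin(np.radians(35)),np.cos(np.radians(35))
    h=.013+a*c-d*s  # horizontal from x=-.033 ; O.x=-.01996
    x=-.01996+(a*c-d*s)*np.cos(np.radians(phi)); y=yo+(a*c-d*s)*np.sin(np.radians(phi))
    return C+LM.apply([x,y,.02484+a*s+d*c])
E
python3 - <<'E'
from h import *
p0=np.array([.18,.625,.223]);R0=Ro.from_euler('xyz',[180,0,164],degrees=True)
print(Ro.from_euler('xyz',[-179.89,.005,163.97],degrees=True).as_matrix().round(3).tolist())
psi=LY+5;ang=-97
R1=tool(psi,ang);G=tipG(.170,5);z=R1.as_matrix()[:,2]
print("G",G.round(4),z.round(3),R1.as_matrix().round(2).tolist())
p1=G+z*.019-z*.12
print("pre",p1.round(4),inc(p0,R0,p1,R1)); save(p0,R0)
E
```

```text
[[-0.961, 0.276, -0.0], [0.276, 0.961, -0.002], [-0.0, -0.002, -1.0]]
G [0.5726 0.2335 0.0728] [-0.12  -0.023 -0.993] [[-0.97, -0.19, -0.12], [-0.19, 0.98, -0.02], [0.12, -0.0, -0.99]]
pre [0.5847 0.2359 0.173 ] [ -0.4963  -0.2625   0.05     1.66     6.87   -27.07  ]
```

servo_tool:
  increments:
    - [[-0.02,-0.011,0.002,0.1,0.3,-1.1,1],[-0.05,-0.027,0.005,0.2,0.7,-2.7,1],[-0.09,-0.048,0.009,0.3,1.2,-4.9,1],[-0.13,-0.069,0.013,0.4,1.8,-7.1,1],[-0.17,-0.09,0.017,0.6,2.4,-9.3,1],[-0.21,-0.111,0.021,0.7,2.9,-11.5,1],[-0.25,-0.132,0.025,0.8,3.5,-13.7,1],[-0.29,-0.153,0.029,1.0,4.0,-15.8,1],[-0.33,-0.175,0.033,1.1,4.6,-18,1],[-0.37,-0.196,0.037,1.2,5.1,-20.2,1],[-0.41,-0.217,0.041,1.4,5.7,-22.4,1],[-0.45,-0.238,0.045,1.5,6.2,-24.5,1],[-0.48,-0.254,0.048,1.6,6.6,-26.2,1],[-0.4963,-0.2625,0.05,1.66,6.87,-27.07,1],[-0.4963,-0.2625,0.05,1.66,6.87,-27.07,1],[-0.4963,-0.2625,0.05,1.66,6.87,-27.07,1]]

```text
time_s: 1.85
tool_pos: [0.5835, 0.236, 0.1723]
tool_rot: [180.0, -7.0, -168.9]
force: [-1.6, 0.4, 0.2]
grip_width: 0.0873
```

Run:
```python
from cell import env
from h import *
p,R=load();p,R=app(p,R,np.array([-0.4963,-0.2625,0.05,1.66,6.87,-27.07]));save(p,R)
o=env.get_obs()
for k in("time_s","qpos","tool_pos","tool_rot","force"):print(k,np.round(o[k],4))
print(p,R.as_euler('xyz',degrees=True))
r=env.read_camera("wrist");cv2.imwrite("pics/w1.png",r["frame"])
import pickle;pickle.dump(r,open("w1.pkl","wb"))
```

```text
time_s 1.85
qpos [-32.0825  22.8269  11.3187  83.8363  -5.7415  80.7368  80.958 ]
tool_pos [0.5835 0.236  0.1723]
tool_rot [ 179.9582   -7.0484 -168.9457]
force [-1.6001  0.3717  0.1633]
[0.58471937 0.23586999 0.173     ] [-179.99606682   -7.00205631 -168.89624552]
```

View pics/w1.png

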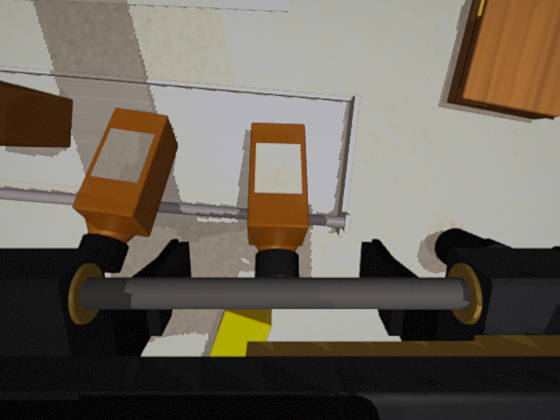

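Run:
```python
from h import *;import pickle
r=pickle.load(open("w1.pkl","rb"));f=r["frame"]
h=cv2.cvtColor(f,cv2.COLOR_BGR2HSV)
m=cv2.inRange(h,(3,140,130),(20,255,255))
for nm,x0,x1 in(("L",230,325),("M",70,190)):
    mm=np.zeros_like(m);mm[100:245,x0:x1]=m[100:245,x0:x1]
    cs=max(cv2.findContours(mm,cv2.RETR_EXTERNAL,cv2.CHAIN_APPROX_NONE)[0],key=cv2.contourArea)
    hull=cv2.convexHull(cs);ap=cv2.approxPolyDP(hull,4,True).reshape(-1,2);print(nm,ap.tolist())
g=cv2.resize(f[100:250,60:330],None,fx=2.9,fy=2.9,interpolation=cv2.INTER_CUBIC);cv2.imwrite("pics/w1c.png",g)
```

```text
L [[254, 124], [302, 125], [305, 203], [300, 207]]
M [[115, 233], [92, 228]]
```

View pics/w1c.png

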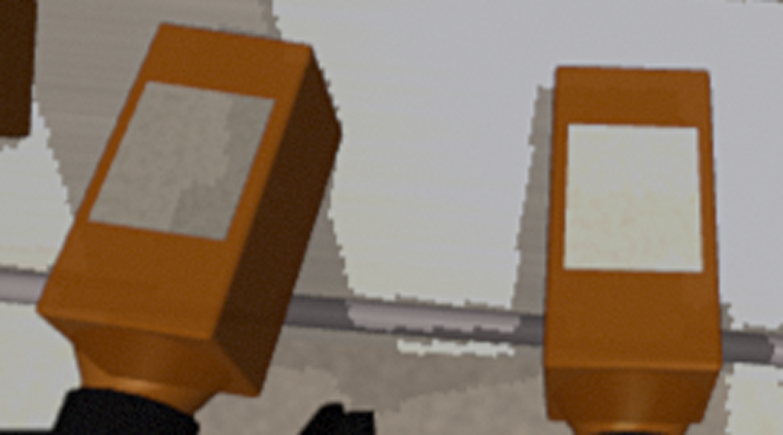

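Run:
```python
from h import *;import pickle
r=pickle.load(open("w1.pkl","rb"))
P=lambda u,v:(60+u/2.9,100+v/2.9)
for n,q in(("L",[(556,66),(709,71),(545,365),(720,367)]),("M",[(163,24),(311,46),(39,309),(212,341)])):
    X=[LM.inv().apply(onz(r,*P(*a),z)-C) for a,z in zip(q,(.0437,.0437,.0982,.0982))]
    f=(X[0]+X[1])/2;s=(X[2]+X[3])/2
    print(n,np.round(X,4).tolist(),"w",np.linalg.norm(X[0]-X[1]).round(4),np.linalg.norm(X[2]-X[3]).round(4),"len",np.linalg.norm(s-f).round(4),
     "phi",np.degrees(np.arctan2(s[1]-f[1],s[0]-f[0])).round(2),"foot",f.round(4))
    for a,b in((0,1),(2,3)):
        d=X[b]-X[a] ;d=d*np.sign(d[1]);print(" edge yaw",np.degrees(np.arctan2(-d[0],d[1])).round(2))
```

```text
L [[-0.0273, 0.1515, 0.0437], [-0.0297, 0.1963, 0.0437], [0.0501, 0.1581, 0.0982], [0.0469, 0.2019, 0.0982]] w 0.0449 0.044 len 0.0946 phi 4.54 foot [-0.0285  0.1739  0.0437]
 edge yaw 3.05
 edge yaw 4.19
M [[-0.0295, 0.0365, 0.0437], [-0.0269, 0.0797, 0.0437], [0.0466, 0.0316, 0.0982], [0.0511, 0.0746, 0.0982]] w 0.0433 0.0433 len 0.0945 phi -3.69 foot [-0.0282  0.0581  0.0437]
 edge yaw -3.41
 edge yaw -5.92
```

Run:
```python
from h import *
p0,R0=load()
R1=tool(LY+4.3,-97);G=tipG(.1725,4.3)+LM.apply([.003,0,0]);z=R1.as_matrix()[:,2]
p1=G+z*.019
print("G",G.round(4),"tcp",p1.round(4),"lane",LM.inv().apply(p1-C).round(4),inc(p0,R0,p1,R1))
```

```text
G [0.5754 0.2356 0.0728] tcp [0.5732 0.2352 0.0539] lane [0.0386 0.1767 0.0539] [-0.0031  0.0015  0.1196 -0.09   -0.      0.7   ]
```

servo_tool:
  increments:
    - [[-0.003,0.001,0.02,0,0,0.7,1],[-0.003,0.001,0.045,0,0,0.7,1],[-0.003,0.001,0.07,0,0,0.7,1],[-0.003,0.001,0.09,0,0,0.7,1],[-0.003,0.001,0.105,0,0,0.7,1],[-0.003,0.001,0.115,0,0,0.7,1],[-0.003,0.001,0.119,0,0,0.7,1],[-0.003,0.001,0.119,0,0,0.7,1],[-0.003,0.001,0.119,0,0,0.7,1]]

```text
time_s: 2.8
tool_pos: [0.5732, 0.2345, 0.0551]
tool_rot: [-179.9, -6.9, -169.6]
force: [-0.4, -0.1, 0.1]
grip_width: 0.087
```

Run:
```python
from cell import env
from h import *
p,R=load();p,R=app(p,R,np.array([-0.003, 0.001, 0.119, 0, 0, 0.7]));save(p,R)
o=env.get_obs()
for k in("time_s","qpos","tool_pos","force"):print(k,np.round(o[k],4))
print(p)
a=env.read_camera("wrist")["frame"];b=env.read_camera("scene")["frame"]
cv2.imwrite("pics/w2.png",np.vstack([a[:300],cv2.resize(b[130:280,240:440],(400,300)) if 0 else np.hstack([cv2.resize(b[130:280,240:440],(400,300)),np.zeros((300,160,3),np.uint8)])]))
```

```text
time_s 2.8
qpos [-32.0553  27.1138  10.6915  92.0138  -6.6852  68.2147  81.0061]
tool_pos [0.5732 0.2345 0.0551]
force [-0.3598 -0.1056  0.0726]
[0.57321511 0.23462291 0.05452175]
```

View pics/w2.png

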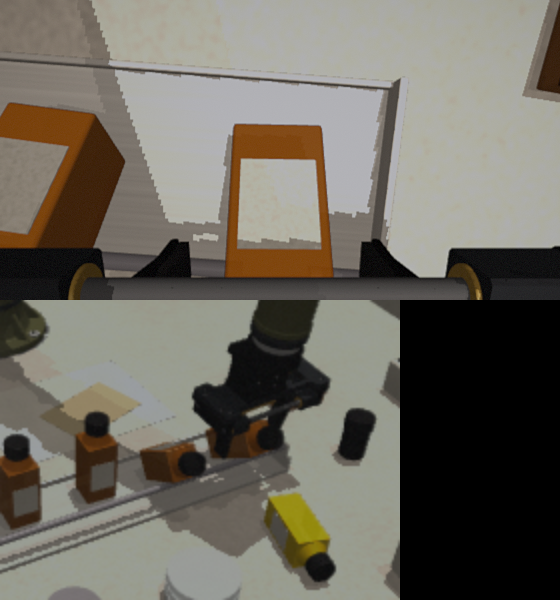

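servo_tool:
  increments:
    - [[0,0,0,0,0,0,0.3],[0,0,0,0,0,0,0],[0,0,0,0,0,0,-0.2],[0,0,0,0,0,0,-0.5],[0,0,0,0,0,0,-1],[0,0,0,0,0,0,-1],[0,0,0,0,0,0,-1]]
  squeeze: 30

```text
time_s: 3.6
tool_pos: [0.5724, 0.2342, 0.0541]
tool_rot: [-179.9, -7.0, -169.6]
force: [-0.7, 0.2, 0.1]
grip_width: 0.0458
```

Run:
```python
from cell import env
from h import *
p0,R0=load()
o=env.get_obs();print(o["grip_width"],o["force"],o["tool_pos"],p0)
# lift then rotate: bottle pose relative to tool
psi=LY+4.3
G=p0-R0.as_matrix()[:,2]*.019
# steps: lift by .06 with shift back; then final
def tgt(lx,lz,ang,psi,ly=None):
    # G position in lane coordinates
    R=tool(psi,ang);return C+LM.apply([lx,ly,lz])+R.as_matrix()[:,2]*.019,R
g=LM.inv().apply(G-C);print("G lane",g)
for lx,lz,ang,ps in [(g[0]-.005,g[2]+.05,-97,psi),(g[0]-.03,.135,-80,psi-1),(.0,.14,-60,LY+1),(-.034,.13,-42,LY),(-.034,.081,-42,LY)]:
    p1,R1=tgt(lx,lz,ang,ps,g[1]-.002); print(p1.round(3),inc(p0,R0,p1,R1))
```

```text
0.045815982672737864 [-0.73095925  0.17933448  0.11603299] [0.572376   0.23422692 0.05407914] [0.57321511 0.23462291 0.05452175]
G lane [0.04085626 0.17632708 0.07338004]
[0.568 0.232 0.105] [ 0.0112 -0.0017 -0.049  -0.09   -0.     -0.    ]
[0.549 0.23  0.116] [ 3.18e-02  1.00e-04 -5.83e-02 -6.00e-02 -1.70e+01  1.02e+00]
[0.545 0.23  0.124] [ 3.730e-02  4.000e-04 -6.500e-02  5.800e-01 -3.699e+01  3.320e+00]
[0.515 0.227 0.117] [ 6.560e-02  2.500e-03 -5.520e-02  1.480e+00 -5.497e+01  4.230e+00]
[0.515 0.227 0.068] [ 5.960e-02  2.600e-03 -6.500e-03  1.480e+00 -5.497e+01  4.230e+00]
```

servo_tool:
  increments:
    - [[0.001,0,-0.004,0,0,0,-1],[0.003,0,-0.012,0,0,0,-1],[0.006,-0.001,-0.025,0,0,0,-1],[0.009,-0.001,-0.038,0,0,0,-1],[0.011,-0.002,-0.049,0,0,0,-1],[0.011,-0.002,-0.049,0,0,0,-1]]

```text
time_s: 4.2
tool_pos: [0.5696, 0.2317, 0.107]
tool_rot: [-180.0, -6.7, -169.6]
force: [0.5, -0.9, -2.9]
grip_width: 0.0461
```

Run:
```python
from cell import env
from h import *
o=env.get_obs();print(o["time_s"],o["grip_width"],o["force"],o["wrist_torque"],o["tool_pos"],np.round(o["qpos"],1))
a=env.read_camera("wrist")["frame"];b=env.read_camera("scene")["frame"]
cv2.imwrite("pics/w3.png",np.vstack([a[:300],np.hstack([cv2.resize(b[130:280,240:440],(400,300)),np.zeros((300,160,3),np.uint8)])]))
p,R=load();p,R=app(p,R,np.array([0.011, -0.002, -0.049, 0, 0, 0]));save(p,R)
p0,R0=p,R
g=[.0409,.1763,.0734];psi=LY+4.3
for lx,lz,ang,ps in [(g[0]-.03,.135,-80,psi-1),(.0,.14,-60,LY+1),(-.034,.13,-42,LY),(-.034,.081,-42,LY)]:
    R1=tool(ps,ang);p1=C+LM.apply([lx,g[1]-.002,lz])+R1.as_matrix()[:,2]*.019; print(p1.round(3),inc(p0,R0,p1,R1).tolist())
```

```text
4.2 0.046097831899226116 [ 0.46169243 -0.94107185 -2.8634578 ] [ 0.08225199 -0.26621952  0.0742456 ] [0.56960445 0.23172357 0.10698394] [-32.3  23.7  11.1  90.4  -6.   73.   80.5]
[0.549 0.23  0.116] [0.0208, 0.0021, -0.0093, -0.06, -17.0, 1.02]
[0.545 0.23  0.124] [0.0263, 0.0024, -0.016, 0.58, -36.99, 3.32]
[0.515 0.227 0.117] [0.0546, 0.0045, -0.0062, 1.48, -54.97, 4.23]
[0.515 0.227 0.068] [0.0486, 0.0046, 0.0425, 1.48, -54.97, 4.23]
```

View pics/w3.png

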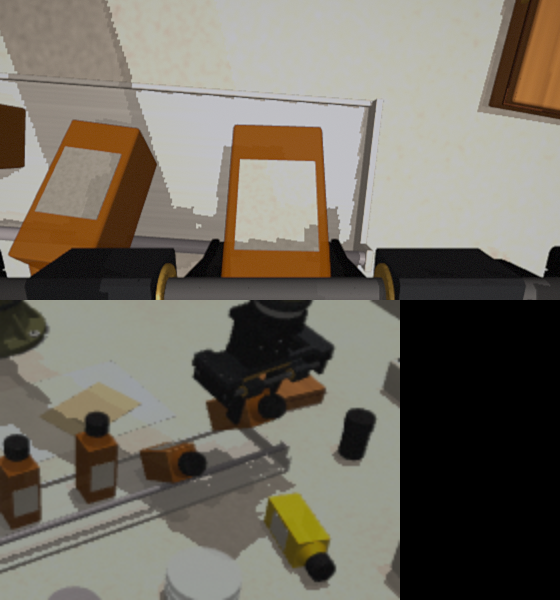

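servo_tool:
  increments:
    - [[0.003,0,-0.001,0,-2,0.1,-1],[0.008,0.001,-0.004,0,-6,0.3,-1],[0.014,0.001,-0.007,0,-11,0.6,-1],[0.0208,0.002,-0.0093,0,-17,1,-1],[0.022,0.002,-0.011,0.1,-22,1.5,-1],[0.023,0.002,-0.013,0.3,-27,2,-1],[0.025,0.002,-0.015,0.5,-32,2.6,-1],[0.0263,0.0024,-0.016,0.6,-37,3.3,-1],[0.033,0.003,-0.014,0.8,-41,3.6,-1],[0.041,0.004,-0.011,1,-46,3.9,-1],[0.048,0.004,-0.008,1.3,-51,4.1,-1],[0.0546,0.0045,-0.006,1.5,-54,4.2,-1],[0.0546,0.0045,-0.006,1.5,-55,4.2,-1],[0.0546,0.0045,-0.006,1.5,-55,4.2,-1],[0.0546,0.0045,-0.006,1.5,-55,4.2,-1]]

```text
time_s: 5.8
tool_pos: [0.514, 0.2264, 0.1161]
tool_rot: [-179.9, 48.0, -173.8]
force: [0.1, 0.1, -2.2]
grip_width: 0.046
```

Run:
```python
from cell import env
from h import *
p,R=load();p,R=app(p,R,np.array([0.0546, 0.0045, -0.006, 1.5, -55, 4.2]));save(p,R)
o=env.get_obs();print(o["time_s"],o["grip_width"],o["force"],o["tool_pos"],o["tool_rot"],np.round(o["qpos"],1));print(p,R.as_euler('xyz',degrees=True))
import pickle
a=env.read_camera("wrist");b=env.read_camera("scene");pickle.dump((a,b),open("w4.pkl","wb"))
a=a["frame"];b=b["frame"]
cv2.imwrite("pics/w4.png",np.vstack([a[:300],np.hstack([cv2.resize(b[130:280,240:440],(400,300)),np.zeros((300,160,3),np.uint8)])]))
```

```text
5.8 0.04596442009006051 [ 0.0672112   0.12957757 -2.16389119] [0.51400142 0.22644545 0.11611226] [-179.93023257   47.98902978 -173.79713945] [-22.7  -7.5 -20.4 140.3  77.2  25.2 -14.3]
[0.51530049 0.22662464 0.11710396] [-179.96291315   48.02930614 -173.85294269]
```

View pics/w4.png

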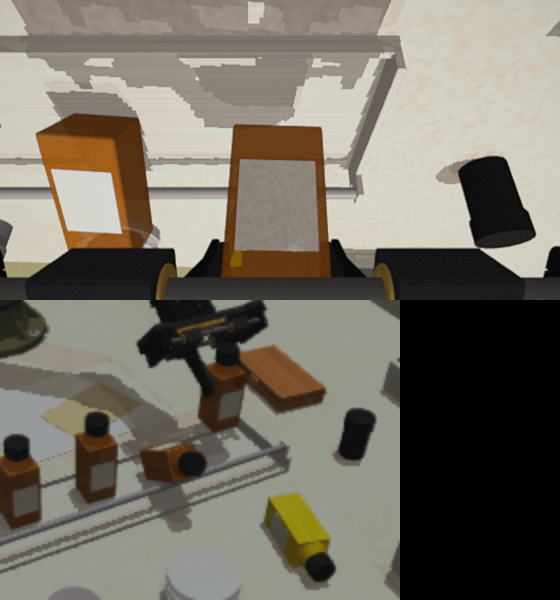

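Run:
```python
from cell import env
from h import *
print(env.get_obs()["qpos"])
p0,R0=load();R1=tool(LY,-42)
for lx,lz in [(-.006,.13),(-.006,.088),(-.006,.083),(-.006,.081),(-.006,.078)]:
    p1=C+LM.apply([lx,.174,lz])+R1.as_matrix()[:,2]*.019; print(p1.round(3),inc(p0,R0,p1,R1).tolist())
```

```text
[-22.83651403  -7.49799844 -20.11817356 140.29220055  77.09163938
  25.20033363 -14.2561872 ]
[0.543 0.229 0.117] [-0.0189, -0.0003, 0.0207, -0.0, 0.03, 0.03]
[0.543 0.229 0.075] [0.0124, -0.0003, 0.0488, -0.0, 0.03, 0.03]
[0.543 0.229 0.07 ] [0.0161, -0.0003, 0.0521, -0.0, 0.03, 0.03]
[0.543 0.229 0.068] [0.0176, -0.0003, 0.0535, -0.0, 0.03, 0.03]
[0.543 0.229 0.065] [0.0198, -0.0003, 0.0555, -0.0, 0.03, 0.03]
```

servo_tool:
  increments:
    - [[-0.006,0,0.007,0,0,0,-1],[-0.012,0,0.014,0,0,0,-1],[-0.019,0,0.0207,0,0,0,-1],[-0.019,0,0.0207,0,0,0,-1],[-0.019,0,0.0207,0,0,0,-1]]

```text
time_s: 6.4
tool_pos: [0.5428, 0.2292, 0.1167]
tool_rot: [-180.0, 48.0, -173.9]
force: [0.4, -0.1, -3.2]
grip_width: 0.0459
```

Run:
```python
from cell import env
from h import *
p,R=load();p,R=app(p,R,np.array([-0.019, 0, 0.0207, 0, 0, 0]));save(p,R)
o=env.get_obs();print(o["time_s"],o["grip_width"],o["force"],o["tool_pos"],o["tool_rot"],np.round(o["qpos"],2));print(p,R.as_euler('xyz',degrees=True))
p0,R0=load();R1=tool(LY,-42)
for lx,lz in [(-.006,.088),(-.006,.081)]:
    p1=C+LM.apply([lx,.174,lz])+R1.as_matrix()[:,2]*.019; print(p1.round(3),inc(p0,R0,p1,R1).tolist())
```

```text
6.4 0.04591357320514598 [ 0.43816161 -0.09888455 -3.15292802] [0.54277993 0.22916243 0.11668814] [-179.9859246    47.99699398 -173.92291433] [-21.68  -4.1  -18.78 137.39  80.2   24.19 -14.82]
[0.54323681 0.22961991 0.11738709] [-179.96291315   48.02930614 -173.85294269]
[0.543 0.229 0.075] [0.0314, -0.0003, 0.0281, -0.0, 0.03, 0.03]
[0.543 0.229 0.068] [0.0366, -0.0003, 0.0328, -0.0, 0.03, 0.03]
```

servo_tool:
  increments:
    - [[0.004,0,0.004,0,0,0,-1],[0.01,0,0.009,0,0,0,-1],[0.017,0,0.0153,0,0,0,-1],[0.024,0,0.0215,0,0,0,-1],[0.029,0,0.026,0,0,0,-1],[0.0314,0,0.0281,0,0,0,-1],[0.0314,0,0.0281,0,0,0,-1],[0.0314,0,0.0281,0,0,0,-1]]

```text
time_s: 7.2
tool_pos: [0.5425, 0.2293, 0.0751]
tool_rot: [-180.0, 48.0, -173.9]
force: [-0.3, -0.8, -2.4]
grip_width: 0.0466
```

Run:
```python
from cell import env
from h import *
p,R=load();p,R=app(p,R,np.array([0.0314, 0, 0.0281, 0, 0, 0]));save(p,R)
o=env.get_obs();print(o["time_s"],o["grip_width"],o["force"],o["tool_pos"],o["tool_rot"],np.round(o["qpos"],2));print(p,R.as_euler('xyz',degrees=True))
a=env.read_camera("top")["frame"];b=env.read_camera("scene")["frame"]
cv2.imwrite("pics/w5.png",np.vstack([a[120:420],np.hstack([cv2.resize(b[130:280,240:440],(400,300)),np.zeros((300,160,3),np.uint8)])]))
```

```text
7.2 0.046552609336800665 [-0.28365646 -0.82124041 -2.44196104] [0.54250883 0.22928872 0.07510051] [-179.97887882   48.04647561 -173.88567107] [-21.54   1.72 -19.47 138.83  96.23  25.78 -31.49]
[0.54313259 0.22959039 0.07524971] [-179.96291315   48.02930614 -173.85294269]
```

View pics/w5.png

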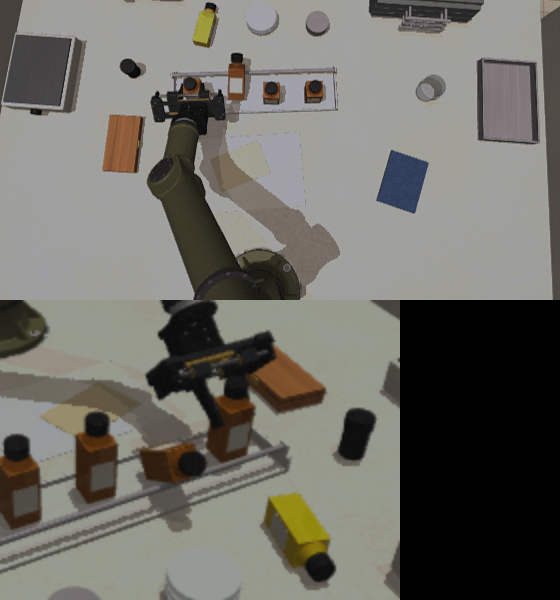

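servo_tool:
  increments:
    - [[0.0007,0,0.0007,0,0,0,-1],[0.0015,0,0.0013,0,0,0,-1],[0.0022,0,0.002,0,0,0,-1],[0.003,0,0.0027,0,0,0,-1],[0.003,0,0.0027,0,0,0,-1]]

```text
time_s: 7.8
tool_pos: [0.5423, 0.2291, 0.0705]
tool_rot: [-180.0, 48.0, -173.9]
force: [0.4, 0.6, -2.6]
grip_width: 0.0465
```

servo_tool:
  increments:
    - [[0.0007,0,0.0007,0,0,0,-1],[0.0015,0,0.0013,0,0,0,-1],[0.0015,0,0.0013,0,0,0,-1]]

```text
time_s: 8.1
tool_pos: [0.5425, 0.2292, 0.0688]
tool_rot: [-180.0, 48.0, -173.9]
force: [0.5, -0.3, -2.9]
grip_width: 0.0464
```

servo_tool:
  increments:
    - [[0.0007,0,0.0007,0,0,0,-1],[0.0007,0,0.0007,0,0,0,-1]]

```text
time_s: 8.3
tool_pos: [0.543, 0.2295, 0.0686]
tool_rot: [-180.0, 48.1, -173.9]
force: [-0.6, -0.5, 1.9]
grip_width: 0.0463
```

servo_tool:
  increments:
    - [[0.0007,0,0.0007,0,0,0,-1],[0.0007,0,0.0007,0,0,0,-1]]

```text
time_s: 8.5
tool_pos: [0.5437, 0.2297, 0.0687]
tool_rot: [-180.0, 48.2, -173.9]
force: [-5.6, -1.5, 7.4]
grip_width: 0.0457
```

servo_tool:
  increments:
    - [[0.0007,0,0.0007,0,0,0,-1],[0.0007,0,0.0007,0,0,0,-1]]

```text
time_s: 8.7
tool_pos: [0.5443, 0.2299, 0.0687]
tool_rot: [-180.0, 48.3, -173.9]
force: [-7.0, -2.1, 11.8]
grip_width: 0.0462
```

servo_tool:
  increments:
    - [[-0.0007,0,-0.0007,0,0,0,-1],[-0.0011,0,-0.001,0,0,0,-1],[-0.0011,0,-0.001,0,0,0,-1]]

```text
time_s: 9.0
tool_pos: [0.5436, 0.2296, 0.0686]
tool_rot: [-180.0, 48.2, -173.9]
force: [0.9, -0.6, 3.6]
grip_width: 0.0458
```

Run:
```python
from cell import env
from h import *
p,R=load()
for d in [(.003,.0027),(.0015,.0013),(.0007,.0007),(.0007,.0007),(.0007,.0007),(-.0011,-.001)]:
    p,R=app(p,R,np.array([d[0],0,d[1],0,0,0]))
save(p,R);print(p)
import pickle
a=env.read_camera("wrist")["frame"];bb=env.read_camera("scene");b=bb["frame"];pickle.dump(bb,open("s6.pkl","wb"))
cv2.imwrite("pics/w6.png",np.vstack([a[:300],np.hstack([cv2.resize(b[130:280,240:440],(400,300),interpolation=cv2.INTER_CUBIC),np.zeros((300,160,3),np.uint8)])]))
```

```text
[0.54324595 0.22959928 0.06774991]
```

View pics/w6.png

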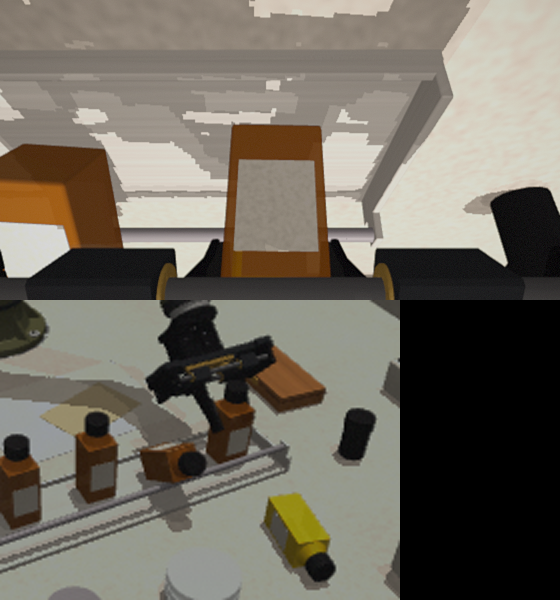

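servo_tool:
  increments:
    - [[0,0,0,0,0,0,0.05],[0,0,0,0,0,0,0.1],[0,0,0,0,0,0,0.2],[0,0,0,0,0,0,0.5],[0,0,0,0,0,0,0.9],[0,0,0,0,0,0,0.9],[0,0,0,0,0,0,0.9]]

```text
time_s: 9.8
tool_pos: [0.5424, 0.2291, 0.0671]
tool_rot: [-180.0, 48.0, -173.9]
force: [0.1, -0.8, 0.4]
grip_width: 0.0761
```

Run:
```python
from cell import env
from h import *
o=env.get_obs();print(o["force"],o["grip_width"])
a=env.read_camera("wrist")["frame"];bb=env.read_camera("scene");b=bb["frame"]
cv2.imwrite("pics/w7.png",np.vstack([a[:300],np.hstack([cv2.resize(b[130:280,240:440],(400,300),interpolation=cv2.INTER_CUBIC),np.zeros((300,160,3),np.uint8)])]))
```

```text
[ 0.07573073 -0.75462184  0.36855708] 0.07613952197126539
```

View pics/w7.png

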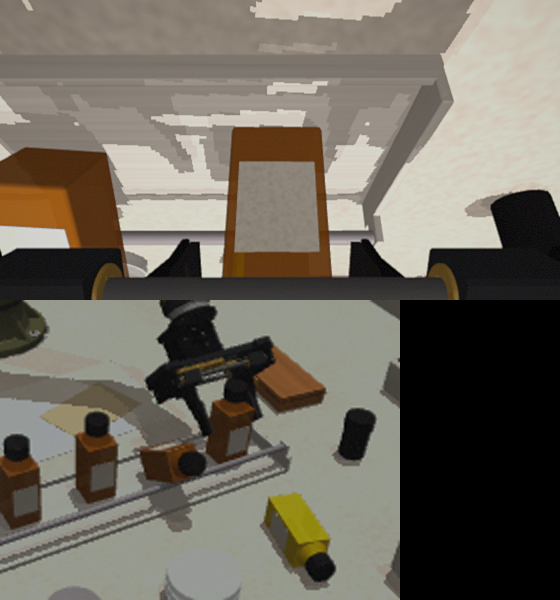

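servo_tool:
  increments:
    - [[-0.007,0,-0.007,0,0,0,0.9],[-0.022,0,-0.02,0,0,0,0.9],[-0.041,0,-0.037,0,0,0,0.9],[-0.06,0,-0.054,0,0,0,0.9],[-0.078,0,-0.07,0,0,0,0.9],[-0.0892,0,-0.0803,0,0,0,0.9],[-0.0892,0,-0.0803,0,0,0,0.9]]

```text
time_s: 10.6
tool_pos: [0.5436, 0.2301, 0.1907]
tool_rot: [179.8, 48.3, -174.1]
force: [0.3, 0.2, -0.7]
grip_width: 0.0827
```

Run:
```python
from cell import env
from h import *
from scipy.optimize import least_squares
p,R=load();p,R=app(p,R,np.array([-0.0892, 0, -0.0803, 0, 0, 0]));save(p,R)
o=env.get_obs();print(o["time_s"],o["force"],o["tool_pos"],p,np.round(o["qpos"],2))
a=env.read_camera("wrist");b=env.read_camera("scene")["frame"]
import pickle;pickle.dump(a,open("w8.pkl","wb"));a=a["frame"]
cv2.imwrite("pics/w8.png",np.vstack([a[:300],np.hstack([cv2.resize(b[130:280,240:440],(400,300),interpolation=cv2.INTER_CUBIC),np.zeros((300,160,3),np.uint8)])]))
D=[((.1794,.6242,.2215),-90,74,[-73.16,18.44,-4.02,83.17,1.29,78.54,-3.26]),((.5835,.236,.1723),-97,11.1,[-32.08,22.83,11.32,83.84,-5.74,80.74,80.96]),((.5732,.2345,.0551),-97,10.4,[-32.06,27.11,10.69,92.01,-6.69,68.21,81.0]),
((.5696,.2317,.107),-96.7,10.4,[-32.3,23.7,11.1,90.4,-6,73,80.5]),((.514,.2264,.1161),-42,6.2,[-22.84,-7.5,-20.12,140.29,77.09,25.2,-14.26]),((.5428,.2292,.1167),-42,6.1,[-21.68,-4.1,-18.78,137.39,80.2,24.19,-14.82]),((.5425,.2293,.0751),-42,6.1,[-21.54,1.72,-19.47,138.83,96.23,25.78,-31.49]),
(tuple(o["tool_pos"]),-42,6.1,list(o["qpos"]))]
pickle.dump(D,open("D.pkl","wb"))
# generic: dist model
def f(x):
    h,Lw,A,B,d=x;out=[]
    for t,a,ps,q in D:
        W=np.array(t)-tool(ps,a).as_matrix()[:,2]*Lw
        out.append(np.linalg.norm(W-[0,0,h])**2-(A+B*np.cos(np.radians(q[3]-d))))
    return out
s=least_squares(f,[.33,.2,.3,.25,0]);print(s.x.round(4),np.round(s.fun,5))
# Full FK: j1 about -z, j2 y, j3 about z, j4 y, j5 z, j6 y, j7 z with optional signs
import itertools
def fk(q,x,sg):
    h,L1,a3,L2,a4,a6,Lw=x;q=np.array(q)*sg
    rz=lambda v:Ro.from_euler('z',v,degrees=True);ry=lambda v:Ro.from_euler('y',v,degrees=True)
    Rr=rz(q[0]);p=np.array([0,0,h]);Rr=Rr*ry(q[1]);p=p+Rr.apply([0,0,L1]);Rr=Rr*rz(q[2]);p=p+Rr.apply([a3,0,0]);Rr=Rr*ry(q[3]);p=p+Rr.apply([a4,0,L2]);Rr=Rr*rz(q[4]);Rr=Rr*ry(q[5]);p=p+Rr.apply([a6,0,Lw]);Rr=Rr*rz(q[6]);return p,Rr
best=[]
for s1,s3,s5 in itertools.product((1,-1),repeat=3):
    sg=np.array([s1,1,s3,1,s5,1,1])
    def g(x):
        out=[]
        for t,a,ps,q in D:
            pp,Rr=fk(q,x,sg);out+=list(pp-t)+list(.1*(Rr.as_matrix()[:,2]-tool(ps,a).as_matrix()[:,2]))
        return out
    s=least_squares(g,[.33,.3,0,.3,0,0,.2]);best.append((s.cost,(s1,s3,s5),s.x.round(4)))
for b in sorted(best,key=lambda b:b[0])[:3]:print(b)
```

```text
10.6 [ 0.3179081   0.24687885 -0.65613008] [0.5436097  0.23012742 0.19074173] [0.54319121 0.22964566 0.18776959] [-22.78 -12.2  -16.64 133.73  55.43  26.26  11.55]
[0.2394 0.3493 0.4413 0.4535 4.7646] [-0.00085  0.00148  0.00021 -0.00097 -0.00071 -0.00022  0.00044  0.00062]
(np.float64(0.0009908922126400633), (-1, -1, -1), array([0.2917, 0.3567, 0.1096, 0.5488, 0.0354, 0.0913, 0.228 ]))
(np.float64(0.0180385574672781), (-1, 1, 1), array([ 0.1083,  1.6679, -1.0335,  0.4929, -0.0625, -0.5878,  1.7488]))
(np.float64(0.022905704525798376), (-1, -1, 1), array([ 0.1761, -0.1711,  0.3474,  0.2261, -0.1547, -0.095 , -0.1968]))
```

View pics/w8.png

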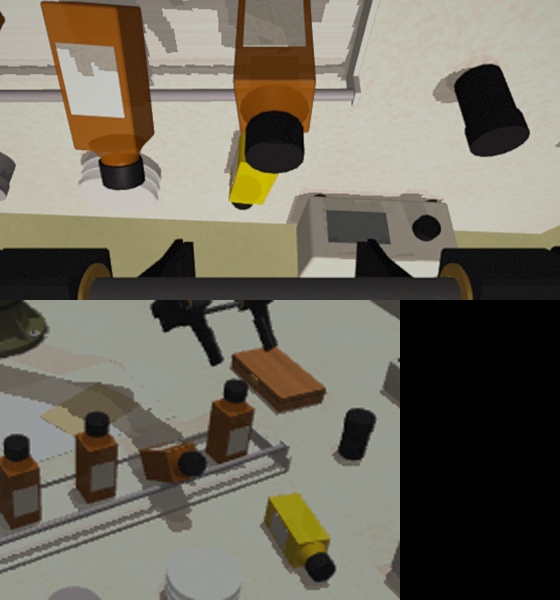

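```bash
cat > kin.py <<'E'
from h import *
from scipy.optimize import least_squares
import pickle
rz=lambda v:Ro.from_euler('z',v,degrees=True);ry=lambda v:Ro.from_euler('y',v,degrees=True)
SG=np.array([-1,1,-1,1,-1,1,-1])
def fk(q,x):
    h,L1,a3,L2,a4,a6,Lw,a1,o7=x;q=np.array(q)*SG
    Rr=rz(q[0]);p=np.array([0,0,h])+Rr.apply([a1,0,0]);Rr=Rr*ry(q[1]);p=p+Rr.apply([0,0,L1]);Rr=Rr*rz(q[2]);p=p+Rr.apply([a3,0,0]);Rr=Rr*ry(q[3]);p=p+Rr.apply([a4,0,L2]);Rr=Rr*rz(q[4]);Rr=Rr*ry(q[5]);p=p+Rr.apply([a6,0,Lw]);Rr=Rr*rz(q[6]+o7);return p,Rr
D=pickle.load(open("D.pkl","rb"))
def g(x):
    out=[]
    for t,a,ps,q in D:
        pp,Rr=fk(q,x);T=tool(ps,a) if ps!=74 else Ro.from_euler('xyz',[-179.9,0,163.97],degrees=True)
        out+=list(pp-t)+list(.3*((T.inv()*Rr).as_rotvec()))
    return out
E
python3 - <<'E'
from kin import *
for o7 in(0,90,180,-90):
    s=least_squares(g,[.29,.35,.1,.5,.03,.09,.22,0,o7],x_scale=[.1]*8+[50]);print(o7,s.cost,s.x.round(4))
    if s.cost<.002:
        f=s.fun.reshape(-1,6);print((f[:,:3]*1e3).round(1).tolist());print(np.degrees(f[:,3:]/.3).round(1).tolist())
E
```

```text
0 0.0009330810166786136 [ 2.91200e-01  4.11800e-01  9.05000e-02  5.77800e-01  3.11000e-02
  8.15000e-02  2.79400e-01 -3.81000e-02  8.99462e+01]
[[-29.1, 13.9, 6.3], [1.5, 10.4, 5.5], [-15.6, 4.0, -9.3], [-6.0, 7.4, -2.4], [0.8, 1.3, 4.3], [0.8, -0.0, -0.2], [0.6, 5.7, 4.8], [-5.6, 2.7, -9.1]]
[[0.0, 0.0, -0.1], [-0.0, 0.1, -0.0], [0.1, -0.1, -0.0], [0.0, 0.0, 0.1], [0.2, 0.1, 0.0], [0.0, -0.0, -0.0], [0.0, -0.0, -0.1], [-0.1, -0.3, 0.1]]
90 0.0009330810166786148 [ 2.91200e-01  4.11800e-01  9.05000e-02  5.77800e-01  3.11000e-02
  8.15000e-02  2.79400e-01 -3.81000e-02  8.99462e+01]
[[-29.1, 13.9, 6.3], [1.5, 10.4, 5.5], [-15.6, 4.0, -9.3], [-6.0, 7.4, -2.4], [0.8, 1.3, 4.3], [0.8, -0.0, -0.2], [0.6, 5.7, 4.8], [-5.6, 2.7, -9.1]]
[[0.0, 0.0, -0.1], [-0.0, 0.1, -0.0], [0.1, -0.1, -0.0], [0.0, 0.0, 0.1], [0.2, 0.1, 0.0], [0.0, -0.0, -0.0], [0.0, -0.0, -0.1], [-0.1, -0.3, 0.1]]
180 0.0009330810166786127 [ 2.91200e-01  4.11800e-01  9.05000e-02  5.77800e-01  3.11000e-02
  8.15000e-02  2.79400e-01 -3.81000e-02  8.99462e+01]
[[-29.1, 13.9, 6.3], [1.5, 10.4, 5.5], [-15.6, 4.0, -9.3], [-6.0, 7.4, -2.4], [0.8, 1.3, 4.3], [0.8, -0.0, -0.2], [0.6, 5.7, 4.8], [-5.6, 2.7, -9.1]]
[[0.0, 0.0, -0.1], [-0.0, 0.1, -0.0], [0.1, -0.1, -0.0], [0.0, 0.0, 0.1], [0.2, 0.1, 0.0], [0.0, -0.0, -0.0], [0.0, -0.0, -0.1], [-0.1, -0.3, 0.1]]
-90 0.0009330810166786115 [ 2.91200e-01  4.11800e-01  9.05000e-02  5.77800e-01  3.11000e-02
  8.15000e-02  2.79400e-01 -3.81000e-02  8.99462e+01]
[[-29.1, 13.9, 6.3], [1.5, 10.4, 5.5], [-15.6, 4.0, -9.3], [-6.0, 7.4, -2.4], [0.8, 1.3, 4.3], [0.8, -0.0, -0.2], [0.6, 5.7, 4.8], [-5.6, 2.7, -9.1]]
[[0.0, 0.0, -0.1], [-0.0, 0.1, -0.0], [0.1, -0.1, -0.0], [0.0, 0.0, 0.1], [0.2, 0.1, 0.0], [0.0, -0.0, -0.0], [0.0, -0.0, -0.1], [-0.1, -0.3, 0.1]]
```

```bash
cat >> kin.py <<'E'
O7=90.0
def frames(q):
    q=np.array(q)*SG;ax="zyzyzyz";F=[];R=Ro.identity()
    for i,a in enumerate(ax):
        R=R*Ro.from_euler(a,q[i]+(O7 if i==6 else 0),degrees=True);F.append(R)
    return F
def design(q):
    F=[r.as_matrix() for r in frames(q)]
    # links: base z ; after j2: x,y,z ; after j3: x,y ; after j4: x,y,z; after j5: x,y ; after j6: x,y,z
    return np.column_stack([[0,0,1]]+[F[1][:,i] for i in(1,2)]+[F[2][:,i] for i in(0,1)]+[F[3][:,i] for i in(0,2)]+[F[4][:,i] for i in(0,1)]+[F[5][:,i] for i in(0,2)])
A=np.vstack([design(d[3]) for d in D]);b=np.hstack([d[0] for d in D])
x0=np.array([.29,0,.38,.08,0,.03,.5,0,0,.08,.25])
lam=2e-3
W=np.linalg.lstsq(np.vstack([A,lam*np.eye(11)]),np.r_[b,lam*x0],rcond=None)[0]
def fkp(q):return design(q)@W
LO=np.array([-163.93,-17.29,-79.2,3.27,-89.18,5.43,-154.24]);HI=np.array([163.93,119.83,71.16,140.29,269.18,117.66,154.24])
def ik(p,R,q0):
    best=None
    def e(q):
        return np.r_[(fkp(q)-p)*100,(R.inv()*frames(q)[6]).as_rotvec()*30,(q-q0)*2e-4]
    s=least_squares(e,np.clip(q0,LO+.1,HI-.1),bounds=(LO,HI));r=e(s.x);return s.x,np.linalg.norm(r[:3])*10,np.degrees(np.linalg.norm(r[3:6])/30)
E
python3 - <<'E'
from kin import *
print(W.round(4));print(((A@W-b).reshape(-1,3)*1e3).round(1).tolist())
E
```

```text
[ 2.491e-01 -1.460e-02  4.656e-01 -2.000e-04 -1.140e-02 -1.800e-03
  5.128e-01  1.700e-03 -3.000e-04 -1.100e-03  3.665e-01]
[[-0.2, 0.0, -0.0], [-0.2, -0.0, -0.1], [-0.2, 0.2, 0.2], [0.5, -0.4, -0.1], [0.4, -1.0, -0.2], [-0.1, 0.4, 0.1], [-0.1, 0.4, -0.1], [-0.2, 0.3, 0.1]]
```

```bash
cat >> h.py <<'E'
def lt(lx,ly,lz,psi,ang):
    R=tool(psi,ang);return C+LM.apply([lx,ly,lz])+R.as_matrix()[:,2]*.019,R
E
python3 - <<'E'
from kin import *
from cell import env
q=np.array(env.get_obs()["qpos"])
p0,R0=load();psi=LY-3.8
G=tipG(.0562,-3.8,.084,.010)+LM.apply([.003,0,0]);g=LM.inv().apply(G-C);print("G lane",g.round(4))
R1=tool(psi,-112);z=R1.as_matrix()[:,2]
pg=G+.019*z;pre=pg-.10*z
mid=(p0+pre)/2;mid[2]=.215
print("pre",pre.round(4),inc(p0,R0,pre,R1).tolist())
Rm=Ro.from_rotvec((R0.inv()*R1).as_rotvec()/2);print("mid",inc(p0,R0,mid,R0*Rm).tolist())
print("pre->grasp",inc(pre,R1,pg,R1).tolist())
for nm,(p,R) in dict(pre=(pre,R1),grasp=(pg,R1),lift=lt(g[0]-.005,g[1],.14,psi,-112),m1=lt(.015,.058,.15,psi+2,-95),m2=lt(-.0,.06,.15,LY,-75),fin1=lt(-.02,.061,.14,LY,-57),fin=lt(-.02,.061,.09,LY,-57)).items():
    q,e1,e2=ik(p,R,q);print(nm,p.round(3),q.round(0),e1.round(1),e2.round(1))
E
```

```text
G lane [0.046  0.052  0.0812]
pre [0.6241 0.1132 0.1563] [-0.0221, -0.1244, 0.0717, 0.89, 70.0, 3.97]
mid [-0.043, -0.0622, 0.0071, 0.45, 35.0, 1.98]
pre->grasp [0.0, 0.0, 0.1, 0.0, 0.0, 0.0]
pre [0.624 0.113 0.156] [  6.  39. -28.  68.  11.  98.  72.] 0.0 0.0
grasp [0.587 0.112 0.064] [  8.  39. -28.  80.  11.  87.  71.] 0.0 0.0
lift [0.582 0.111 0.122] [  8.  35. -29.  78.  10.  92.  72.] 0.0 0.0
m1 [0.561 0.115 0.131] [ 12.  19. -31.  96.   9.  73.  73.] 0.0 0.0
m2 [0.552 0.116 0.132] [ 14.   2. -31. 114.   5.  49.  77.] 0.0 0.0
fin1 [0.538 0.115 0.124] [ 13. -10. -30. 132.   3.  25.  75.] 0.0 0.0
fin [0.538 0.115 0.074] [ 16.  -5. -34. 134.  15.  18.  64.] 0.0 0.0
```

servo_tool:
  increments:
    - [[-0.005,-0.005,0.001,0,3,0.2,1],[-0.011,-0.012,0.002,0.1,7,0.4,1],[-0.018,-0.022,0.003,0.1,12,0.7,1],[-0.025,-0.032,0.004,0.2,18,1,1],[-0.032,-0.042,0.005,0.3,24,1.3,1],[-0.038,-0.052,0.006,0.4,30,1.7,1],[-0.042,-0.062,0.007,0.5,35,2,1],[-0.042,-0.074,0.016,0.6,41,2.3,1],[-0.04,-0.085,0.027,0.7,48,2.7,1],[-0.036,-0.098,0.04,0.8,55,3.1,1],[-0.031,-0.11,0.053,0.9,61,3.5,1],[-0.026,-0.118,0.064,0.9,66,3.8,1],[-0.022,-0.1244,0.0717,0.9,70,4,1],[-0.022,-0.1244,0.0717,0.9,70,4,1],[-0.022,-0.1244,0.0717,0.9,70,4,1]]

```text
time_s: 12.2
tool_pos: [0.6226, 0.1122, 0.1533]
tool_rot: [-179.9, -22.2, -177.9]
force: [-0.8, 0.1, 0.8]
grip_width: 0.0869
```

Run:
```python
from cell import env
from h import *
p,R=load();p,R=app(p,R,np.array([-0.022, -0.1244, 0.0717, 0.9, 70, 4]));save(p,R)
o=env.get_obs();print(o["time_s"],o["force"],o["tool_pos"],p,o["tool_rot"],R.as_euler('xyz',degrees=True),np.round(o["qpos"],1))
a=env.read_camera("wrist");b=env.read_camera("scene")["frame"]
import pickle;pickle.dump(a,open("w9.pkl","wb"));a=a["frame"]
cv2.imwrite("pics/w9.png",np.vstack([a[:300],np.hstack([cv2.resize(b[130:280,240:440],(400,300),interpolation=cv2.INTER_CUBIC),np.zeros((300,160,3),np.uint8)])]))
```

```text
12.2 [-0.7645692   0.11056507  0.80237022] [0.6225617  0.11222466 0.15334515] [0.62408691 0.11319207 0.15623076] [-179.88543399  -22.1851399  -177.85909665] [-179.99757268  -21.99750945 -177.73096644] [-17.2  36.2  10.4  69.4  -8.1  97.   85.1]
```

View pics/w9.png

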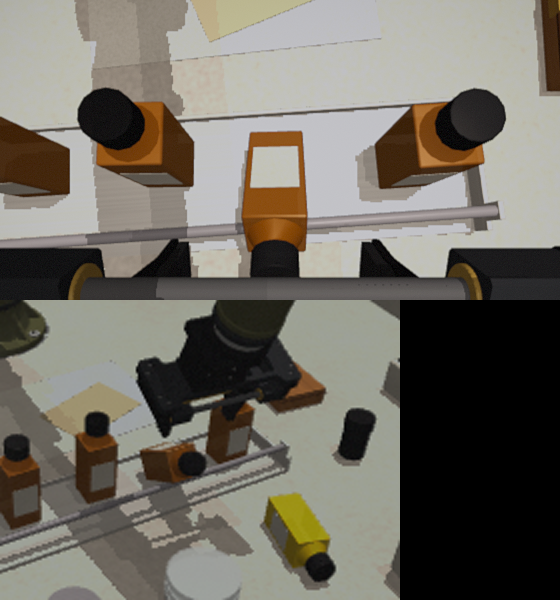

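servo_tool:
  increments:
    - [[0,0,0.015,0,0,0,1],[0,0,0.035,0,0,0,1],[0,0,0.055,0,0,0,1],[0,0,0.075,0,0,0,1],[0,0,0.088,0,0,0,1],[0,0,0.096,0,0,0,1],[0,0,0.099,0,0,0,1],[0,0,0.099,0,0,0,1],[0,0,0.099,0,0,0,1]]

```text
time_s: 13.2
tool_pos: [0.5871, 0.1113, 0.0649]
tool_rot: [180.0, -21.9, -177.8]
force: [-0.3, -0.1, 0.6]
grip_width: 0.087
```

Run:
```python
from cell import env
from h import *
p,R=load();p,R=app(p,R,np.array([0,0,.099,0,0,0]));save(p,R)
o=env.get_obs();print(o["time_s"],o["force"],o["tool_pos"],p,o["tool_rot"],np.round(o["qpos"],1))
a=env.read_camera("wrist");b=env.read_camera("scene")["frame"]
a=a["frame"]
cv2.imwrite("pics/w10.png",np.vstack([a[:300],np.hstack([cv2.resize(b[130:280,240:440],(400,300),interpolation=cv2.INTER_CUBIC),np.zeros((300,160,3),np.uint8)])]))
```

```text
13.2 [-0.27391452 -0.07198235  0.55496636] [0.58708114 0.11134039 0.06485182] [0.58703409 0.11171974 0.06443795] [ 179.98660061  -21.89574068 -177.75572975] [-18.   35.7   9.8  80.7  -8.2  86.   85.5]
```

View pics/w10.png

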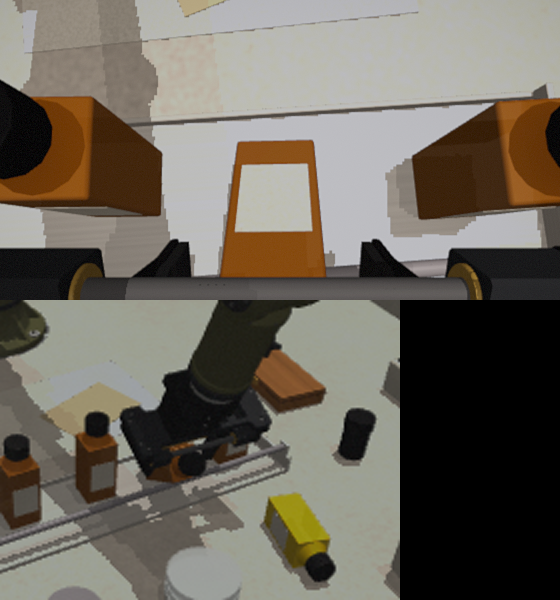

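servo_tool:
  increments:
    - [[0,0,0,0,0,0,0.3],[0,0,0,0,0,0,0],[0,0,0,0,0,0,-0.2],[0,0,0,0,0,0,-0.5],[0,0,0,0,0,0,-1],[0,0,0,0,0,0,-1],[0,0,0,0,0,0,-1]]
  squeeze: 35

```text
time_s: 14.0
tool_pos: [0.5862, 0.1112, 0.064]
tool_rot: [180.0, -22.0, -177.8]
force: [-1.0, 0.3, 0.4]
grip_width: 0.0459
```

Run:
```python
from cell import env
from h import *
p0,R0=load();psi=LY-3.8
o=env.get_obs();print(o["force"],o["tool_pos"],p0)
for n,(p,R) in dict(lift=lt(.041,.052,.145,psi,-112),m1=lt(.018,.055,.155,psi+1,-95),m2=lt(-.0,.058,.155,LY,-75),fin1=lt(-.02,.061,.14,LY,-57)).items(): print(n,inc(p0,R0,p,R).tolist())
```

```text
[-0.98059902  0.32584728  0.44273554] [0.58619931 0.11122203 0.06402936] [0.58703409 0.11171974 0.06443795]
lift [0.0285, -0.0003, -0.0564, 0.01, 0.0, -0.03]
m1 [0.0482, 0.0011, -0.0578, 0.24, -17.0, -1.01]
m2 [0.0591, 0.0032, -0.054, 0.24, -36.98, -3.89]
fin1 [0.0681, 0.0053, -0.0368, -0.38, -54.98, -3.96]
```

servo_tool:
  increments:
    - [[0.002,0,-0.004,0,0,0,-1],[0.006,0,-0.012,0,0,0,-1],[0.012,0,-0.024,0,0,0,-1],[0.018,0,-0.036,0,0,0,-1],[0.025,0,-0.049,0,0,0,-1],[0.0285,0,-0.0564,0,0,0,-1],[0.0285,0,-0.0564,0,0,0,-1]]

```text
time_s: 14.7
tool_pos: [0.582, 0.1112, 0.1291]
tool_rot: [180.0, -21.8, -177.7]
force: [0.3, -0.4, -2.0]
grip_width: 0.0463
```

Run:
```python
from cell import env
from h import *
p,R=load();p,R=app(p,R,np.array([0.0285, 0, -0.0564,0,0,0]));save(p,R)
p0,R0=p,R;psi=LY-3.8
o=env.get_obs();print(o["force"],o["tool_pos"],p0)
for n,(p,R) in dict(m1=lt(.018,.055,.155,psi+1,-95),m2=lt(-.0,.058,.155,LY,-75),fin1=lt(-.02,.061,.14,LY,-57)).items(): print(n,inc(p0,R0,p,R).tolist())
a=env.read_camera("wrist");b=env.read_camera("scene")["frame"]
a=a["frame"]
cv2.imwrite("pics/w11.png",np.vstack([a[:300],np.hstack([cv2.resize(b[130:280,240:440],(400,300),interpolation=cv2.INTER_CUBIC),np.zeros((300,160,3),np.uint8)])]))
```

```text
[ 0.34362504 -0.36884997 -2.02200472] [0.58201007 0.11120654 0.12907318] [0.58173848 0.1115123  0.12740718]
m1 [0.0197, 0.0011, -0.0014, 0.24, -17.0, -1.01]
m2 [0.0306, 0.0032, 0.0024, 0.24, -36.98, -3.89]
fin1 [0.0396, 0.0053, 0.0196, -0.38, -54.98, -3.96]
```

View pics/w11.png

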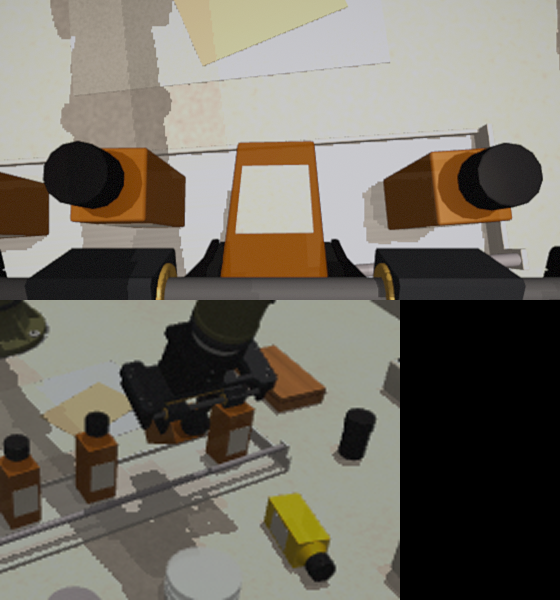

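servo_tool:
  increments:
    - [[0.003,0,0,0,-2,-0.1,-1],[0.008,0,-0.001,0.1,-6,-0.3,-1],[0.014,0.001,-0.001,0.1,-11,-0.6,-1],[0.0197,0.001,-0.0014,0.2,-17,-1,-1],[0.022,0.002,-0.001,0.2,-22,-1.7,-1],[0.025,0.002,0,0.2,-27,-2.5,-1],[0.028,0.003,0.001,0.2,-32,-3.2,-1],[0.0306,0.003,0.0024,0.2,-37,-3.9,-1],[0.033,0.004,0.007,0,-42,-3.9,-1],[0.035,0.004,0.011,-0.1,-47,-3.9,-1],[0.038,0.005,0.016,-0.3,-51,-4,-1],[0.0396,0.005,0.0196,-0.4,-54,-4,-1],[0.0396,0.0053,0.0196,-0.4,-55,-4,-1],[0.0396,0.0053,0.0196,-0.4,-55,-4,-1],[0.0396,0.0053,0.0196,-0.4,-55,-4,-1]]

```text
time_s: 16.3
tool_pos: [0.5375, 0.1146, 0.1241]
tool_rot: [180.0, 33.0, -173.9]
force: [0.7, 0.5, -1.8]
grip_width: 0.0461
```

Run:
```python
from cell import env
from h import *
p,R=load();p,R=app(p,R,np.array([0.0396, 0.0053, 0.0196, -0.4, -55, -4]));save(p,R)
p0,R0=p,R
o=env.get_obs();print(o["time_s"],o["force"],o["tool_pos"],p0,o["tool_rot"],R.as_euler('xyz',degrees=True),np.round(o["qpos"],1))
for n,(p,R) in dict(d1=lt(-.02,.061,.098,LY,-57),d2=lt(-.02,.061,.088,LY,-57)).items(): print(n,inc(p0,R0,p,R).tolist())
A=env.read_camera("wrist");Bb=env.read_camera("scene");T=env.read_camera("top")
import pickle;pickle.dump((T,Bb,A),open("w12.pkl","wb"));a=A["frame"];b=Bb["frame"];t=T["frame"]
cv2.imwrite("pics/w12.png",np.vstack([a[:300],np.hstack([cv2.resize(b[130:280,240:440],(380,300),interpolation=cv2.INTER_CUBIC),cv2.resize(t[160:270,165:231+0],(180,300))])]))
# L location: cap from wrist+ scene
```

```text
16.3 [ 0.65733403  0.48398306 -1.81384097] [0.53745049 0.11461576 0.12411743] [0.53750451 0.11506296 0.12406667] [ 179.97715217   33.01782171 -173.92925952] [ 179.98680492   33.02434199 -173.86996858] [-23.5 -10.4   3.5 132.9  18.5  26.3  61.8]
d1 [0.0229, -0.0, 0.0352, 0.03, 0.02, 0.03]
d2 [0.0283, -0.0, 0.0436, 0.03, 0.02, 0.03]
```

View pics/w12.png

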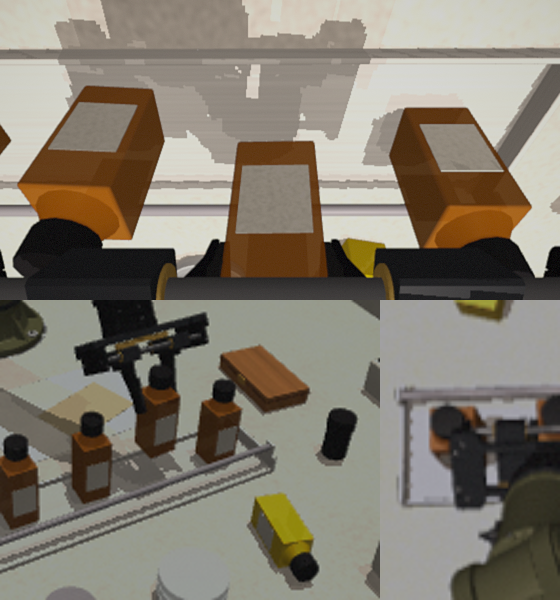

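servo_tool:
  increments:
    - [[0.002,0,0.0031,0,0,0,-1],[0.005,0,0.0077,0,0,0,-1],[0.008,0,0.0123,0,0,0,-1],[0.011,0,0.0169,0,0,0,-1],[0.013,0,0.02,0,0,0,-1],[0.013,0,0.02,0,0,0,-1]]

```text
time_s: 17.05
tool_pos: [0.5362, 0.1144, 0.0987]
tool_rot: [-180.0, 32.9, -173.9]
force: [0.5, 0.1, -2.3]
grip_width: 0.0458
```

Run:
```python
from cell import env
from h import *
p,R=load();p,R=app(p,R,np.array([0.013,0,.02,0,0,0]));save(p,R)
p0,R0=p,R
o=env.get_obs();print(o["time_s"],o["force"],o["tool_pos"],p0,np.round(o["qpos"],1))
for n,(p,R) in dict(d1=lt(-.02,.061,.094,LY,-57),d2=lt(-.02,.061,.088,LY,-57)).items(): print(n,inc(p0,R0,p,R).tolist())
b=env.read_camera("scene")["frame"];t=env.read_camera("top")["frame"]
cv2.imwrite("pics/w13.png",np.hstack([cv2.resize(b[140:250,230:365],None,fx=4,fy=4,interpolation=cv2.INTER_CUBIC),cv2.resize(t[160:270,165:231],None,fx=3.9,fy=4,interpolation=cv2.INTER_CUBIC)]))
```

```text
17.05 [ 0.48317678  0.13075146 -2.31742329] [0.53619545 0.11436907 0.09869881] [0.53750422 0.11506756 0.10021295] [-22.8  -8.    2.8 134.4  20.7  22.7  59.3]
d1 [0.0121, -0.0, 0.0186, 0.03, 0.02, 0.03]
d2 [0.0153, -0.0, 0.0236, 0.03, 0.02, 0.03]
```

View pics/w13.png

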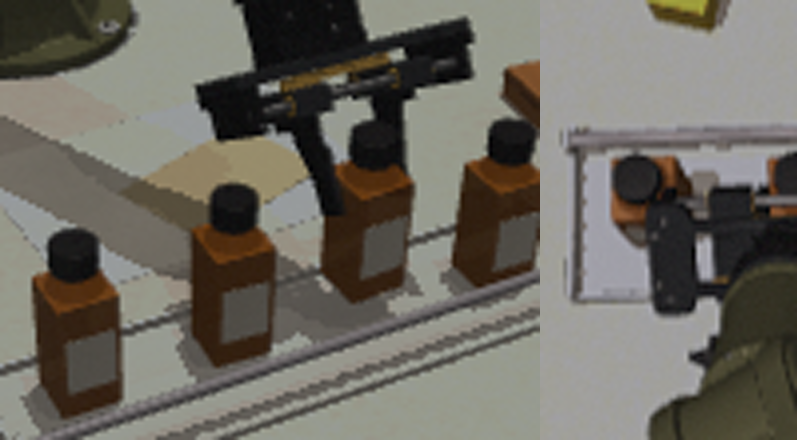

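servo_tool:
  increments:
    - [[0.002,0,0.0031,0,0,0,-1],[0.005,0,0.0077,0,0,0,-1],[0.008,0,0.0123,0,0,0,-1],[0.01,0,0.0154,0,0,0,-1],[0.0115,0,0.0177,0,0,0,-1],[0.0115,0,0.0177,0,0,0,-1],[0.0115,0,0.0177,0,0,0,-1]]

```text
time_s: 17.85
tool_pos: [0.5369, 0.1146, 0.0787]
tool_rot: [180.0, 33.0, -173.9]
force: [0.7, 0.7, -2.1]
grip_width: 0.0458
```

servo_tool:
  increments:
    - [[0.0005,0,0.0008,0,0,0,-1],[0.0011,0,0.0017,0,0,0,-1],[0.0016,0,0.0025,0,0,0,-1],[0.0016,0,0.0025,0,0,0,-1]]

```text
time_s: 18.25
tool_pos: [0.5367, 0.1146, 0.0756]
tool_rot: [180.0, 33.0, -173.9]
force: [0.9, 0.7, -1.2]
grip_width: 0.0459
```

servo_tool:
  increments:
    - [[0.0005,0,0.0008,0,0,0,-1],[0.0005,0,0.0008,0,0,0,-1]]

```text
time_s: 18.45
tool_pos: [0.5368, 0.1146, 0.0747]
tool_rot: [180.0, 33.0, -173.9]
force: [0.4, -0.8, -2.5]
grip_width: 0.046
```

servo_tool:
  increments:
    - [[0.0005,0,0.0008,0,0,0,-1],[0.0005,0,0.0008,0,0,0,-1]]

```text
time_s: 18.65
tool_pos: [0.5372, 0.1148, 0.0743]
tool_rot: [180.0, 33.1, -173.9]
force: [-0.7, 0.2, 0.3]
grip_width: 0.0459
```

servo_tool:
  increments:
    - [[0.0002,0,0.0004,0,0,0,-1],[0.0002,0,0.0004,0,0,0,-1]]

```text
time_s: 18.85
tool_pos: [0.5376, 0.1148, 0.0743]
tool_rot: [180.0, 33.1, -173.9]
force: [-3.2, -1.2, 4.0]
grip_width: 0.046
```

Run:
```python
from cell import env
from h import *
p,R=load()
for d in [(.0115,.0177),(.0016,.0025),(.0005,.0008),(.0005,.0008),(.0002,.0004)]: p,R=app(p,R,np.array([d[0],0,d[1],0,0,0]))
save(p,R);print(p,env.get_obs()["tool_pos"],env.get_obs()["force"])
a=env.read_camera("wrist")["frame"];b=env.read_camera("scene")["frame"]
cv2.imwrite("pics/w14.png",np.vstack([a[:300],np.hstack([cv2.resize(b[130:280,240:440],(400,300),interpolation=cv2.INTER_CUBIC),np.zeros((300,160,3),np.uint8)])]))
```

```text
[0.53761226 0.1150843  0.07380617] [0.53759011 0.11483332 0.07432091] [-3.16701509 -1.2402501   4.03240952]
```

View pics/w14.png

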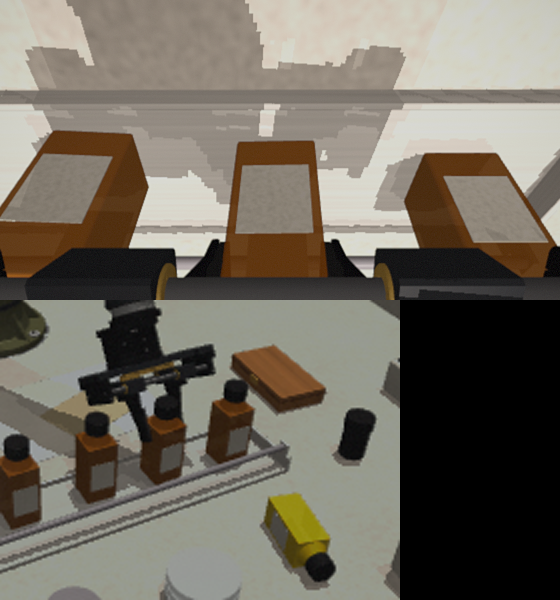

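servo_tool:
  increments:
    - [[0,0,0,0,0,0,0.05],[0,0,0,0,0,0,0.1],[0,0,0,0,0,0,0.2],[0,0,0,0,0,0,0.5],[0,0,0,0,0,0,0.9],[0,0,0,0,0,0,0.9],[0,0,0,0,0,0,0.9]]

```text
time_s: 19.65
tool_pos: [0.5369, 0.1146, 0.0733]
tool_rot: [180.0, 33.0, -173.9]
force: [0.2, 0.3, -0.1]
grip_width: 0.0762
```

Run:
```python
from cell import env
from h import *
a=env.read_camera("wrist")["frame"];b=env.read_camera("scene")["frame"]
cv2.imwrite("pics/w15.png",np.vstack([a[:300],np.hstack([cv2.resize(b[130:280,240:440],(400,300),interpolation=cv2.INTER_CUBIC),np.zeros((300,160,3),np.uint8)])]))
p0,R0=load()
print(inc(p0,R0,p0+[0,0,.13],R0))
```

```text
[-0.0708  0.     -0.109   0.      0.      0.    ]
```

View pics/w15.png

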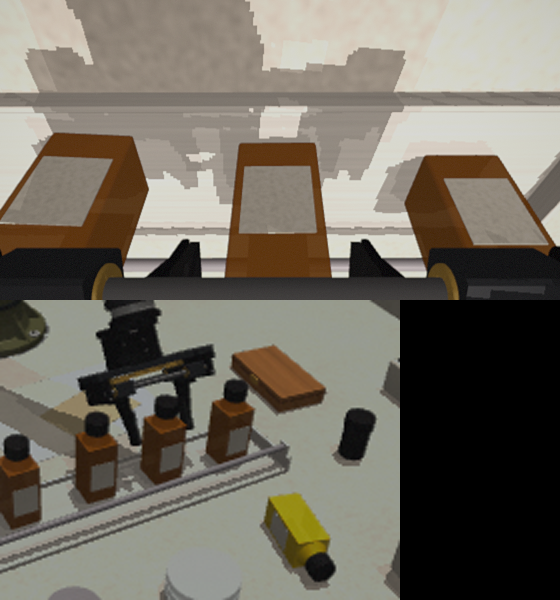

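servo_tool:
  increments:
    - [[-0.005,0,-0.008,0,0,0,0.9],[-0.014,0,-0.022,0,0,0,0.9],[-0.027,0,-0.042,0,0,0,0.9],[-0.041,0,-0.063,0,0,0,0.9],[-0.055,0,-0.085,0,0,0,0.9],[-0.065,0,-0.1,0,0,0,0.9],[-0.0708,0,-0.109,0,0,0,0.9],[-0.0708,0,-0.109,0,0,0,0.9],[-0.0708,0,-0.109,0,0,0,0.9],[-0.0708,0,-0.109,0,0,0,0.9]]

```text
time_s: 20.75
tool_pos: [0.536, 0.1143, 0.2017]
tool_rot: [-180.0, 32.9, -173.9]
force: [1.0, -0.9, 0.2]
grip_width: 0.0826
```

Run:
```python
from cell import env
from h import *
import pickle
o=env.get_obs();print(o["time_s"],o["force"],o["tool_pos"],np.round(o["qpos"],1),np.abs(o["joint_velocities"]).max())
S=env.read_camera("scene");T=env.read_camera("top");W=env.read_camera("wrist")
pickle.dump((T,S,W),open("end.pkl","wb"))
cv2.imwrite("pics/e_s.png",np.vstack([cv2.resize(S["frame"][150:280,215:415],None,fx=3,fy=3,interpolation=cv2.INTER_CUBIC)[:,:600], cv2.resize(T["frame"][110:245,160:345],(600,210))]))
cv2.imwrite("pics/e_w.png",W["frame"])
h=cv2.cvtColor(S["frame"],cv2.COLOR_BGR2HSV);m=cv2.inRange(S["frame"],(0,0,0),(45,45,45))
n,l,s,ce=cv2.connectedComponentsWithStats(m)
for i in range(1,n):
    x,y,w,hh,a=s[i]
    if 40<a<900 and 220<x<420 and 150<y<290:print(s[i],ce[i].round(1),LM.inv().apply(onz(S,*ce[i],.1215)-C).round(4))
```

```text
20.75 [ 0.97090878 -0.89638894  0.15328417] [0.53598963 0.11427353 0.20168053] [-23.8 -16.2   3.4 127.6  14.3  37.3  66.9] 0.20197228261434466
[352 170  12  12 116] [357.4 175.2] [-0.0026  0.177   0.1215]
[318 178  11  12 116] [322.9 183.3] [-0.0112  0.0636  0.1215]
[409 185  18  25 320] [417.6 196.6] [0.1586 0.2591 0.1215]
[283 186  11  13 125] [288. 192.] [-0.0177 -0.0449  0.1215]
[242 197  13  14 143] [247.8 203.7] [-0.0178 -0.1647  0.1215]
[392 256  15  15 154] [399.4 263.2] [0.3314 0.0463 0.1215]
```

View pics/e_s.png

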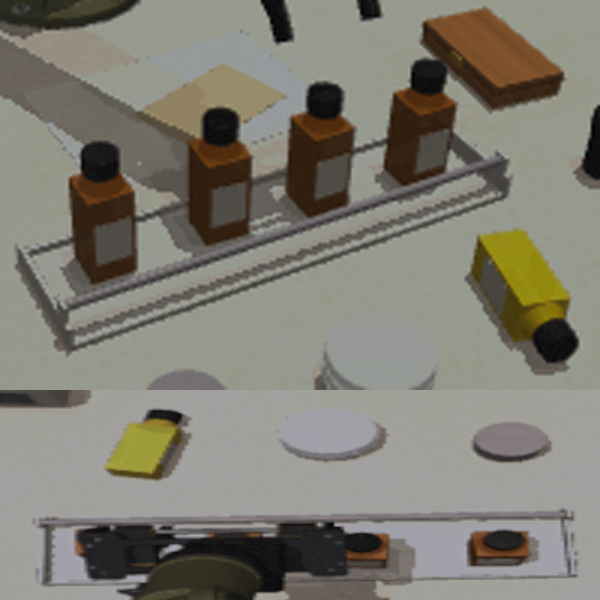

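View pics/e_w.png

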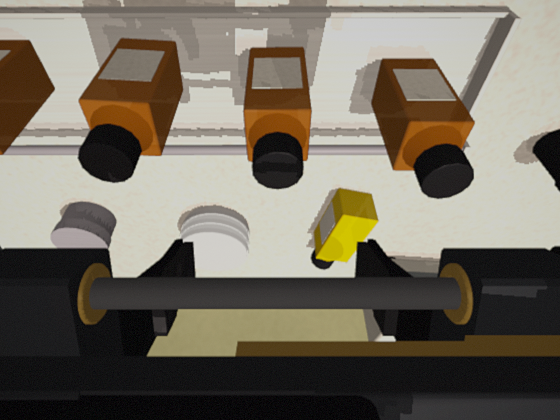

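```bash
python3 -c "
from cell import env
print(env.sign_off()); print(env.get_obs()['time_s'])"
```

```text
the job is handed in; nothing more can be done
None
the job is handed in; nothing more can be done
```

Both tipped bottles are standing upright on the lane floor, and I handed the job in at about 21 s of the 53 s allowed. I gripped each one by its sides, lifted it off the rail, turned it 55° upright in the air, lowered it until the wrist force showed floor contact, then let go and lifted clear.

**Final checks:**
- The last images show all four bottles upright. The two I moved are at lane (x, y) of about (-3, 177) mm and (-11, 64) mm.
- The two bottles that were already standing have cap positions within a pixel of the start. The yellow look-alike was not touched, and the other items in those views (slide box, dishes, tin, black case) look unmoved.
- The gripper is open, about 65 mm above the caps, and touching nothing.

**What went less well:**
- **First set-down:** I lowered one step too far, so the bottle pressed on the floor with about 14 N for a moment. I backed off to about 4 N before letting go.
- **Joint 4:** while turning the first bottle, this joint reached the end of its range. It read 140.292° against a stated limit of 140.29°, so I moved off straight away. For the second bottle I used a steeper grip, which kept it at about 134° whenever I read it.
- **Camera disagreement:** the top and wrist cameras differed by about 4 mm along the lane. I took a value between the two, and both grips came out centred to within about 2 mm in the wrist images.

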